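Pump the ratchet jack level and lay the tube across

TASK

The square steel tube has to lie level across the fixed stand and the ratchet jack, ready for tacking. Pump the jack with its thumb lever alone, one full stroke for each click and letting the lever come right up again between strokes, until the jack's saddle is at the same height as the fixed stand's; the jack has no way down, so count the clicks and do not overshoot. Only then lay the tube gently into both saddles, about centred so that both ends stick out past them, let go, and leave the jars, the sight glass and the ball valve where they stand.

Things in the scene. Friction and masses are not known exactly. Their poses are not given: they have to be found in the camera images.
- fixture_plate: aluminium T-slot plate fixed on the table, 110 mm (its x) x 250 mm (its y) x 10 mm; origin at the centre of its underside. The fixed stand and the jack are bolted on it, on its y axis, 55 to 70 mm either side of its centre; which of them is at its +y end varies. The jack's thumb lever points along the plate's -x; the tube is to lie along its y.
- stand: fixed steel stand, a 90 x 62 mm foot and a square post, with a U-shaped saddle on top; origin at the centre of the foot's underside, on the plate's top. Does not move.
- stand_seat (a point): centre of the flat seat of the fixed stand's saddle, 152 mm above the table. The saddle is open along the plate's y: 36 mm long, 34 mm clear between two side walls that stand 14 mm above the seat and are 5 mm thick.
- jack_seat (a point): centre of the flat seat of the jack's saddle, of the same shape as the stand's. 112 mm above the table when the jack is right down; it rises straight up 10 mm for each click.
- jack_rest (a joint): lift of the jack's saddle in m: 0 right down, 0.04 level with the fixed stand's saddle, 0.05 one click too high. It rests only at whole clicks (0, 0.01, 0.02, ... within 0.3 mm) and starts at 0, 0.01 or 0.02. The ratchet holds it against loads from above; nothing lowers it.
- jack_lever (a joint): angle of the jack's thumb lever in rad: 0 with the pad up, where a spring returns it, 0.44 pressed down to its stop. The click comes at about 0.38; one stroke lifts the saddle by one click, 2 mm more at the stop, settling back on release. The lever must come back below 0.05 for about 0.2 s before the next stroke can click. Pressing takes about 2 to 5 N at the pad.
- lever_pad (a point): centre of the top of the ribbed thumb pad at the lever's end: pad 36 mm (along the lever) x 30 mm, 105 mm from the lever's pivot and 137 mm to the plate's -x side of the jack's saddle. With the lever up the pad is 108 mm above the table and leans 0.22 rad, the end away from the jack higher; pressed to the stop it is 46 mm lower, straight below within 3 mm, and leans the other way.
- tube: loose square steel tube, 24 x 24 mm, 220 mm long along its y, 0.2 to 0.4 kg, starts flat on the table; origin at the middle of its length on the face that is down at the start. Any of its four long faces may be down in the end, either end may be at the jack.
- tube_center (a point): centre of the square tube
- sight_glass: bystander: glass tube between two steel flanges joined by three rods, standing upright, 64 mm diameter, 80 mm high; in front of the fixed stand, 105 to 125 mm to the plate's -x side of it; origin at the centre of its underside. To be left in place.
- ball_valve: bystander: small ball valve with a long flat blue lever, lying on the table, 40 x 130 mm, 62 mm high; behind the fixture plate; origin at the centre of its underside. To be left in place.
- jar_gold: bystander: glass jar with a gold screw lid, standing, 62 mm diameter, 66 mm high; beside the square tube as it lies at the start, nearer one end; origin at the centre of its underside. To be left in place.
- jar_black: bystander: glass jar with a black screw lid, standing, 54 mm diameter, 48 mm high; on the tube's other side, nearer the other end; origin at the centre of its underside. To be left in place.

How it is judged:
By the outcome, as a careful person would: the job done as asked, in the order asked, and still so for the second after the job is handed in, with the robot touching nothing.
It also fails if it takes over 58 s, if anything falls off the work surface, if the arm or the gripper's body presses on something with over 40 N, if the wrist force passes 120 N, or if a joint passes its speed limit or range.

ROBOT

A 6-joint arm with a two-finger parallel gripper is mounted at the origin on a cart in front of the work surface, level with it; the furniture and walls round the work are solid. World frame = base frame: x ahead of the robot, y to its left, z up, the work surface at z = 0. Lengths are in mm, angles in rad, forces in N, time in s.
With the tool pointing down it reaches from about 250 to 775 mm from the base axis. Payload 4 kg.
Tool frame: the origin (TCP) lies midway between the tips of the shut fingers; the grasp point (between the pads) lies 19 mm behind it; z points along the fingers, y is the direction in which the jaws open and shut (so a half turn about z gives the same grasp; the last joint's range is limited). The gripper opens to 85 mm and grips with 20 to 120 N. Pads are 22 mm wide; open, the fingers measure 114 mm over their backs; the gripper's body (76 mm by 85 mm) begins 54 mm behind the grasp point. The pads swing forward as they close: fully open they stand 13 mm farther back than shut.
Start: joints at [-0.103, 0.087, 1.371, -0, 1.684, -0.103], TCP at [550.016, -0.006, 231.341] pointing down, gripper open.
Joint ranges: [-3.1, 3.1], [-0.76, 2.03], [0.27, 2.55], [-1.08, 4.22], [0.17, 2.65], [-2.57, 2.57]. Speed limits (rad/s): [2.79, 2.79, 3.14, 3.14, 3.14, 3.14].

INTERFACE

Orientations are given as a 3x3 rotation matrix whose columns are the frame's x, y, z axes.
In Python, from cell import telemetry, eyes, arm, nets gives the robot as it stands. The module is installed in compiled form; this text tells all that it offers.
- The arm moves only by the tool drive_tool, never from a script. Its argument "targets" is a list of rows, each an object of numbers: "rx", "ry", "rz": the turn, a rotation vector about the world's x, y, z in rad; "dx", "dy", "dz": the shift along the world's x, y, z in m; "grip": the finger opening in m, from 0 to 0.0854. In form: [{"rx": .., "ry": .., "rz": .., "dx": .., "dy": .., "dz": .., "grip": ..}, ...]. A call has 1 to 12 rows; each row is the pose to reach, as a shift and turn from the pose measured when the call began; what a row does not reach only later rows make up. A row lasts 1/8 s, in which the tool goes at most 62.5 mm and 10.7 degrees, less where a joint would pass 70% of its speed; a pose out of reach is approached as far as the arm can. A call with a gripper value outside its range is refused whole. The fingers move at their own pace and stop on an object; "force" is the grip in N (left out, the last holds). Time passes only in rows, so rows that repeat a pose let the fingers close. It gives the time, the measured TCP pose, the force and the opening at its end, in the units of the state.
- telemetry.observe(): the state, without advancing time (a new reading comes with each control period).
- eyes.read_camera(name): name is "scene" or "top" or "wrist"; returns a dict with "pixels" (480x640x3 uint8, blue, green, red), "mtx" (3x3 intrinsics, pixels), "T" (4x4, takes a point from camera to world coordinates). Camera axes: x right, y down, z forward; pixel columns grow to the right and rows downward; lengths in mm; the calibration is good to about 2 mm. The wrist camera is an equidistant fisheye: a pixel r from the principal point sees the ray r / f radians off the axis. A picture is of the moment at which its call begins. There is no depth.
- arm.hand_in(): hands the job in, once; it reports no verdict.
Trained networks look in the newest picture that a camera, given by its name, has taken for a name from the list of things; names that differ only in an ending like _2 or _b are one class to them, and where a whole thing is asked for, a point or a joint stands for the part that bears it (a point fixed in the world has none). Each returns a list of dicts, best first, with "confidence" (0 to 1); they miss things now and then, are a little off and sometimes report something else, mostly with a low value. They report only what shows in the picture. A call takes as long as a camera call.
- nets.masks_of(camera, query): "pixels" (480x640 bool, what is visible of it) and "centre" ([column, row] in pixels, amid what is visible of it).
The state is a dict: "time_s": time; "qpos": joint angles; "qvel": joint speeds; "joint_efforts": joint torques, N m; "ee_pos": TCP position; "eef_rot": TCP orientation; "force": force on the tool from outside, world axes, zero at the start; "wrist_torque": the same for the moment, N m; "grip_width": opening from 0.0 (shut) to 1.0 (fully open).
Only numpy, scipy, OpenCV 4.12 (cv2) and the standard library are available. Lean on these libraries where they do the work, as an engineer would, in place of code of your own. Each camera call takes 0.05 s, during which the arm holds its last target.

## Working session

There is one attempt and no reset: what is moved stays moved. The work goes in short steps, Python scripts to look and compute and a tool call to move; the robot and the scene stay as the last step left them, time stands still between calls to the robot, and variables do not carry over. Pictures are saved under pics/ and viewed, and the job is handed in when it is done.

Besides the shell and the picture viewer there is one more tool, called after "Emit:" as name(argument=value, ...), one argument or row to a line, values as JSON. drive_tool: Moves the arm, as the interface text tells. Its arguments: {"type":"object","properties":{"targets":{"type":"array","items":{"type":"object","properties":{"rx":{"type":"number"},"ry":{"type":"number"},"rz":{"type":"number"},"dx":{"type":"number"},"dy":{"type":"number"},"dz":{"type":"number"},"grip":{"type":"number"}}}},"force":{"type":"number"}},"required":["targets"]}

```bash
mkdir -p pics; ls
cat > h.py <<'E'
import numpy as np,cv2
from cell import telemetry,eyes,arm,nets
def snap(c,n):
    d=eyes.read_camera(c); cv2.imwrite(f'pics/{n}.png',d['pixels']); return d
def ray(d,u,v):
    K=d['mtx'];T=d['T'];r=T[:3,:3]@np.array([(u-K[0,2])/K[0,0],(v-K[1,2])/K[1,1],1]);return T[:3,3],r
def atz(d,u,v,z):
    o,r=ray(d,u,v);return o+r*(z-o[2])/r[2]
def proj(d,p):
    T=np.linalg.inv(d['T']);q=T[:3,:3]@np.array(p,float)+T[:3,3];K=d['mtx'];return (K@(q/q[2]))[:2]
E
python3 - <<'E'
from h import *
s=telemetry.observe();print(s)
for c in ('scene','top'):
    d=snap(c,c+'0');print(c,d['mtx'].round(1).tolist(),d['T'].round(3).tolist())
    for q in ['fixture_plate','stand','jack_rest','jack_lever','lever_pad','tube','sight_glass','ball_valve','jar_gold','jar_black']:
        r=nets.masks_of(c,q)
        print(q,[(round(x['confidence'],2),np.round(x['centre'],1).tolist(),int(x['pixels'].sum())) for x in r[:2]])
E
```

```text
pics
{'time_s': 0.0, 'qpos': array([-1.03094088e-01,  8.79949302e-02,  1.37227756e+00,  2.48915735e-05,
        1.68361550e+00, -1.03083801e-01]), 'qvel': array([-9.70234891e-05,  6.10856443e-04,  1.66441885e-04,  5.50878509e-04,
       -9.28991489e-04, -2.36945172e-04]), 'joint_efforts': array([ 4.64244640e-04, -3.51862407e+01, -3.13276148e+01,  2.58579206e-05,
        1.07225846e-02,  9.27783418e-06]), 'ee_pos': array([5.49494394e+02, 5.90191021e-02, 2.30105495e+02]), 'eef_rot': array([[ 7.81004787e-06,  9.99997399e-01, -2.28059830e-03],
       [ 9.99999966e-01, -7.21524510e-06,  2.60818079e-04],
       [ 2.60800945e-04, -2.28060026e-03, -9.99997365e-01]]), 'force': array([-0.14542344,  0.63524869,  0.42933405]), 'wrist_torque': array([ 0.02793302, -0.03024622, -0.00395704]), 'grip_width': 0.9991390272551968}
scene [[569.7, 0.0, 309.3], [0.0, 569.7, 238.8], [0.0, 0.0, 1.0]] [[0.635, -0.49, 0.597, -82.038], [-0.772, -0.395, 0.498, -648.999], [-0.008, -0.777, -0.629, 842.435], [0.0, 0.0, 0.0, 1.0]]
fixture_plate [(0.95, [246.2, 239.0], 1427)]
stand [(0.74, [258.7, 227.8], 1521)]
jack
[... 345 characters left out ...]
.3, 283.2], 1108)]
jar_black [(0.98, [371.0, 352.3], 946)]
top [[569.6, 0.0, 315.0], [0.0, 569.6, 241.8], [0.0, 0.0, 1.0]] [[-0.012, -0.991, 0.133, 434.793], [-1.0, 0.009, -0.027, -74.425], [0.025, -0.133, -0.991, 1244.899], [0.0, 0.0, 0.0, 1.0]]
fixture_plate [(0.87, [152.2, 253.7], 873)]
stand [(0.4, [221.5, 256.5], 46)]
jack_rest [(0.82, [159.9, 235.7], 456)]
jack_lever [(0.81, [166.1, 286.2], 717)]
lever_pad [(0.74, [165.0, 281.8], 721)]
tube [(0.55, [385.4, 248.6], 1225)]
sight_glass [(0.61, [230.5, 289.4], 634)]
ball_valve [(0.71, [175.9, 194.8], 775), (0.27, [159.9, 235.8], 455)]
jar_gold [(0.81, [374.8, 203.3], 777)]
jar_black [(0.62, [402.4, 291.5], 496), (0.49, [217.7, 260.3], 36)]
```

View pics/scene0.png

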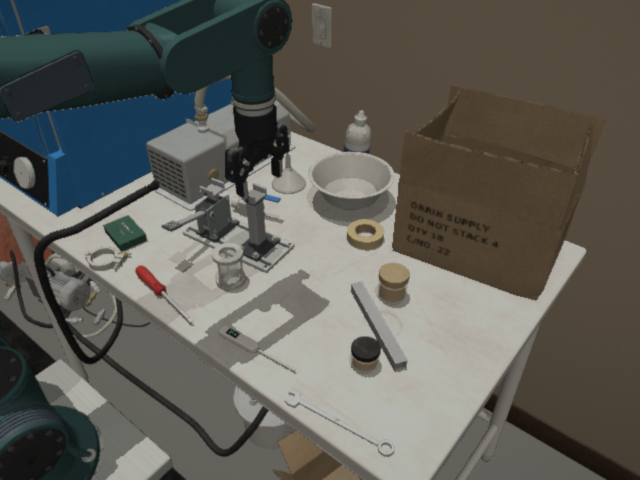

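View pics/top0.png

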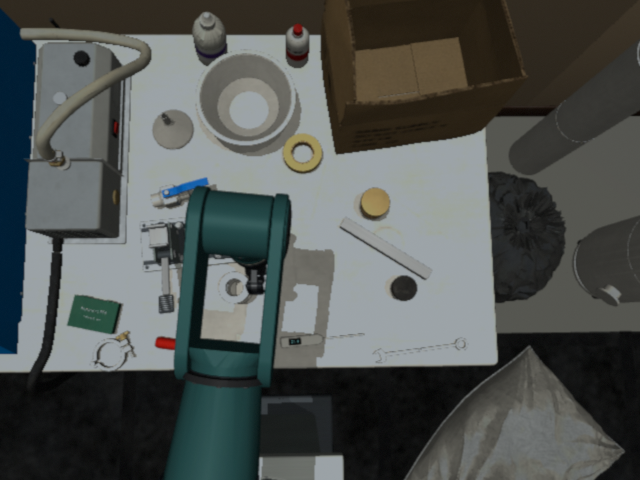

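Run:
```python
import cv2
a=cv2.imread('pics/top0.png')[160:330,110:310];cv2.imwrite('pics/topz.png',cv2.resize(a,None,fx=3.5,fy=3.5,interpolation=2))
a=cv2.imread('pics/scene0.png')[150:310,140:300];cv2.imwrite('pics/scz.png',cv2.resize(a,None,fx=3.7,fy=3.7,interpolation=2))
```

```text
(no output)
```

View pics/topz.png

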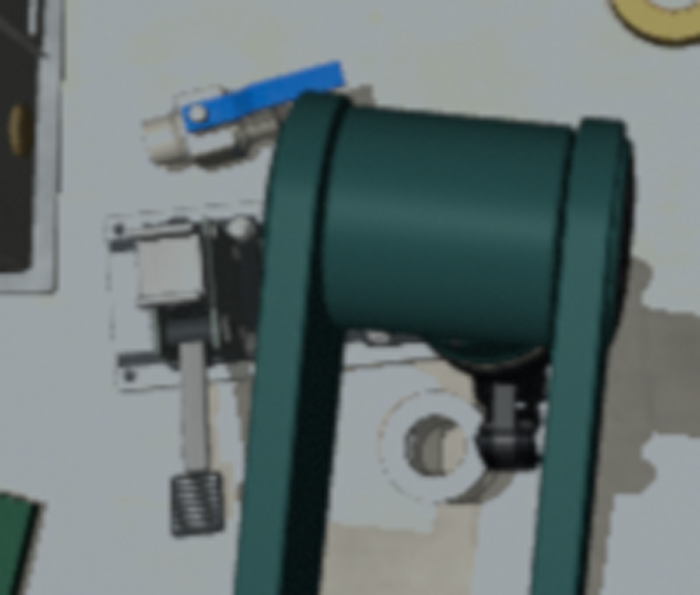

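View pics/scz.png

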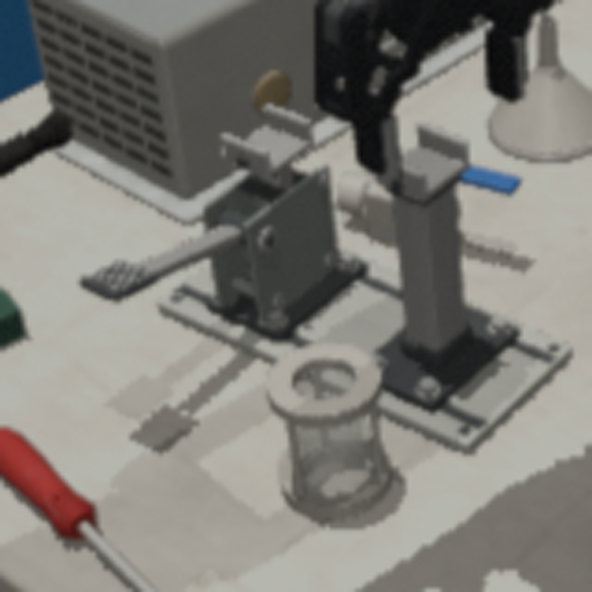

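Run:
```python
from h import *
d=eyes.read_camera('top');e=eyes.read_camera('scene')
f=lambda u,v,z:atz(d,110+u/3.5,160+v/3.5,z).round(1)
g=lambda u,v,z:atz(e,140+u/3.7,150+v/3.7,z).round(1)
print('plate corners top',f(107,215,10),f(118,390,10))
print('pad top',f(197,503,108),'scene',g(120,277,108))
print('lever pts',f(192,345,105),f(197,470,105))
for z in(112,122,132): print('jack seat',z,f(170,268,z),'scene', g(268,142,z))
print('stand seat scene',g(432,175,152))
print('plate corners scene', g(163,300,10),g(468,445,10),g(570,350,10))
for n,z,c in (('jar_gold',66,(375,202)),('jar_black',48,(404,288))): print(n,atz(d,*c,z))
print('sg',f(435,447,80))
m=nets.masks_of('top','tube')[0]['pixels']
r=cv2.minAreaRect(np.argwhere(m)[:,::-1].astype(np.float32));print(r)
b=cv2.boxPoints(r);print([atz(d,*p,24).round(1).tolist() for p in b])
r=nets.masks_of('scene','tube')[0];m=r['pixels'];ys,xs=np.nonzero(m);print(xs.min(),xs.max(),ys.min(),ys.max())
a=d['pixels'][190:320,320:460];cv2.imwrite('pics/tubez.png',cv2.resize(a,None,fx=5,fy=4.5,interpolation=2))
```

```text
plate corners top [648.6 272.5  10. ] [539.2 262.7  10. ]
pad top [466.6 190.  108. ] scene [469.5 187.7 108. ]
lever pts [556.5 195.5 105. ] [485.3 191.1 105. ]
jack seat 112 [600.  207.3 112. ] scene [614.1 218.7 112. ]
jack seat 122 [598.5 204.8 122. ] scene [604.5 206.8 122. ]
jack seat 132 [597.1 202.4 132. ] scene [595.  194.9 132. ]
stand seat scene [611.7  72.8 152. ]
plate corners scene [544.6 259.   10. ] [565.8  12.9  10. ] [670.1  23.4  10. ]
jar_gold [ 676.54236428 -234.05042987   66.        ]
jar_black [ 495.32315603 -292.8690989    48.        ]
sg [498.1  59.7  80. ]
((385.9062805175781, 248.4429931640625), (102.207275390625, 13.439818382263184), 31.304122924804688)
[[629.0, -159.2, 24.0], [654.2, -174.9, 24.0], [536.3, -361.7, 24.0], [511.6, -345.5, 24.0]]
162 205 207 230
```

View pics/tubez.png

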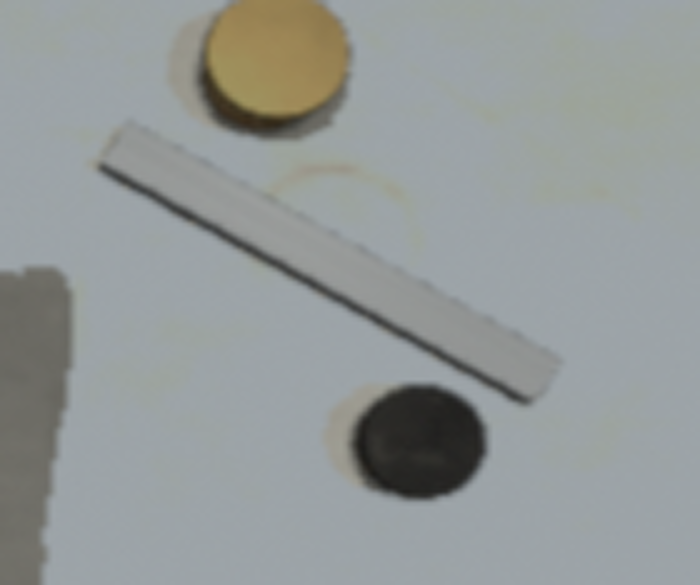

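Emit:
drive_tool(
  targets=[
    {"dx":-0.02,"dy":0.045,"dz":0,"grip":0},
    {"dx":-0.04,"dy":0.095,"dz":0,"grip":0},
    {"dx":-0.06,"dy":0.145,"dz":-0.01,"grip":0},
    {"dx":-0.082,"dy":0.19,"dz":-0.03,"grip":0},
    {"dx":-0.082,"dy":0.19,"dz":-0.07,"grip":0},
    {"dx":-0.082,"dy":0.19,"dz":-0.09,"grip":0},
    {"dx":-0.082,"dy":0.19,"dz":-0.09,"grip":0},
  ],
  force=30,
)

```text
invalid input
```

Run:
```python
from h import *
s=telemetry.observe();print(s['time_s'],s['ee_pos'],s['force'],s['grip_width'],s['eef_rot'].round(3).tolist())
d=snap('top','t1');e=snap('scene','s1');snap('wrist','w1')
cv2.imwrite('pics/s1z.png',cv2.resize(e['pixels'][150:310,140:300],None,fx=3.7,fy=3.7,interpolation=2))
cv2.imwrite('pics/t1z.png',cv2.resize(d['pixels'][160:330,110:310],None,fx=3.5,fy=3.5,interpolation=2))
```

```text
1.3 [ 5.50013372e+02 -2.03017454e-02  2.31351770e+02] [0.20184126 0.72791313 0.7532936 ] 0.9988471893995019 [[0.0, 1.0, 0.0], [1.0, -0.0, 0.0], [0.0, 0.0, -1.0]]
```

View pics/s1z.png

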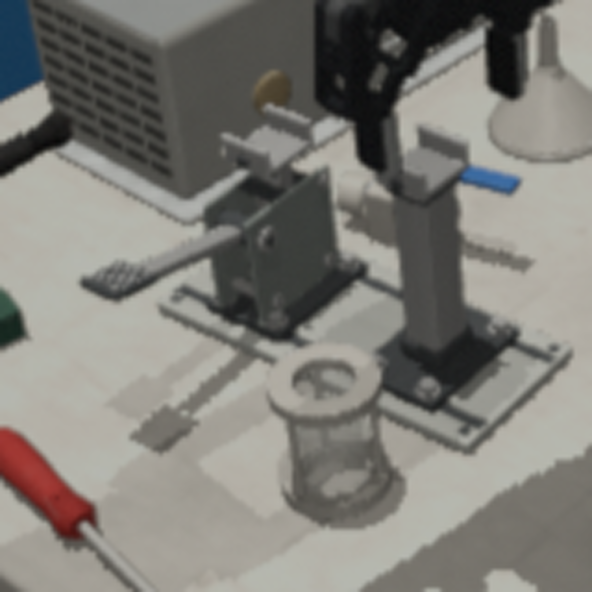

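View pics/t1z.png

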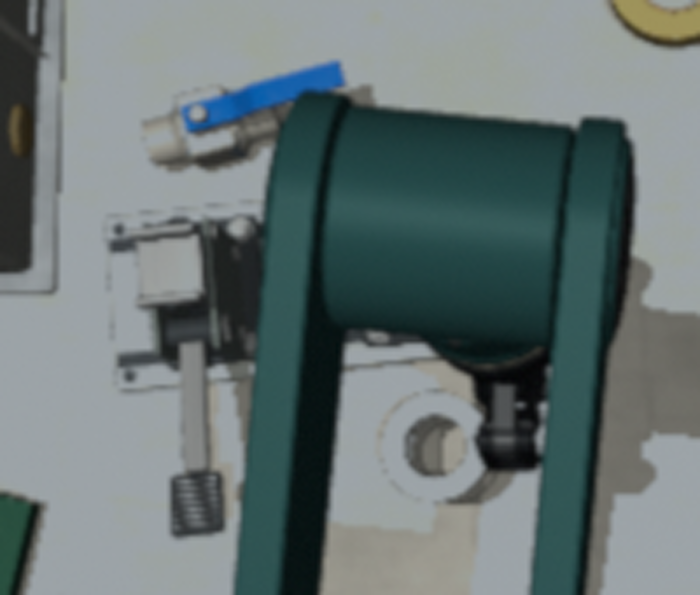

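View pics/w1.png

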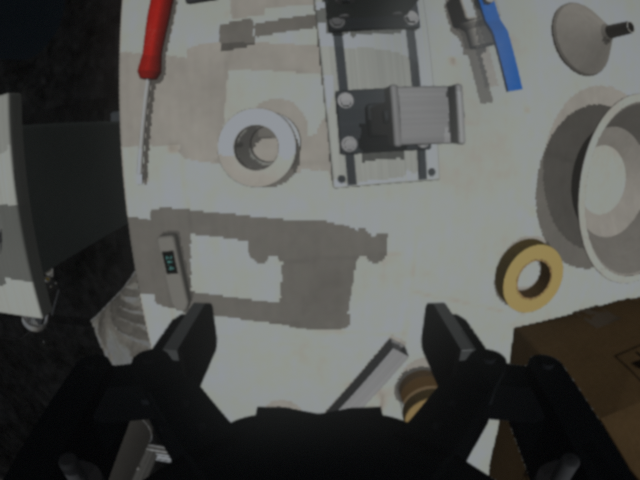

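Emit:
drive_tool(
  targets=[
    {"rx":0,"ry":0,"rz":0,"dx":-0.02,"dy":0.045,"dz":0,"grip":0},
    {"rx":0,"ry":0,"rz":0,"dx":-0.04,"dy":0.095,"dz":0,"grip":0},
    {"rx":0,"ry":0,"rz":0,"dx":-0.06,"dy":0.145,"dz":-0.01,"grip":0},
    {"rx":0,"ry":0,"rz":0,"dx":-0.082,"dy":0.19,"dz":-0.03,"grip":0},
    {"rx":0,"ry":0,"rz":0,"dx":-0.082,"dy":0.19,"dz":-0.07,"grip":0},
    {"rx":0,"ry":0,"rz":0,"dx":-0.082,"dy":0.19,"dz":-0.09,"grip":0},
    {"rx":0,"ry":0,"rz":0,"dx":-0.082,"dy":0.19,"dz":-0.09,"grip":0},
  ],
  force=30,
)

```text
time_s: 2.33
ee_pos: [466.5, 189.8, 139.3]
eef_rot: [[-0.0, 1.0, -0.004], [1.0, 0.0, -0.001], [-0.001, -0.004, -1.0]]
force: [0.5, -0.5, -0.6]
grip_width: -0.002
```

Run:
```python
from h import *
d=snap('top','t2');e=snap('scene','s2');snap('wrist','w2')
cv2.imwrite('pics/s2z.png',cv2.resize(e['pixels'][150:310,140:300],None,fx=3.7,fy=3.7,interpolation=2))
cv2.imwrite('pics/t2z.png',cv2.resize(d['pixels'][160:330,110:310],None,fx=3.5,fy=3.5,interpolation=2))
```

```text
(no output)
```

View pics/s2z.png

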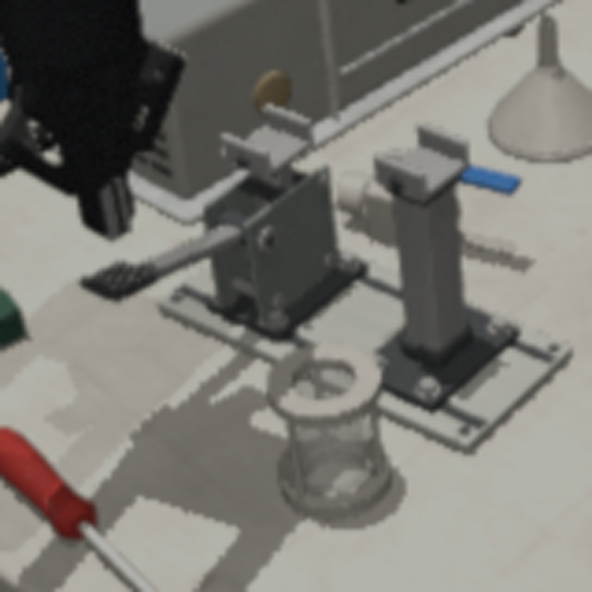

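View pics/t2z.png

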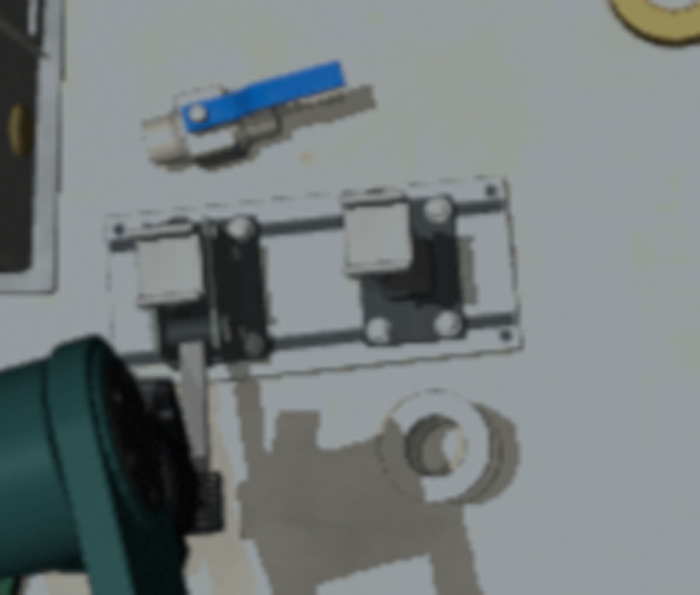

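View pics/w2.png

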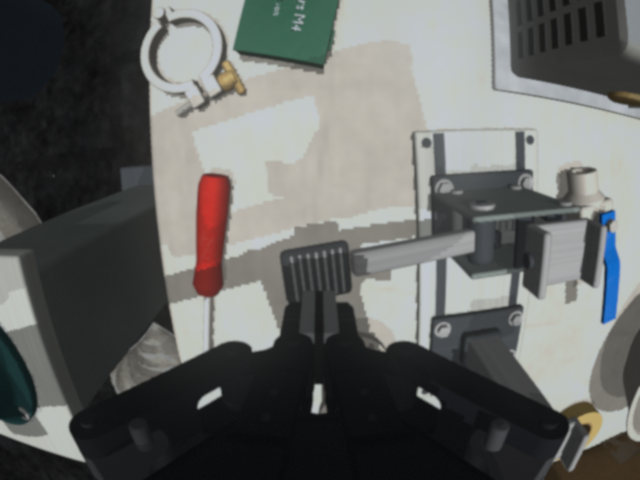

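```bash
cat >> h.py <<'E'
def fitplate(d,e):
    from scipy.optimize import least_squares
    obs=[(d,(107,215),(1,1)),(d,(508,178),(1,-1)),(d,(522,348),(-1,-1)),(d,(118,390),(-1,1))]
    obs=[(d,(110+u/3.5,160+v/3.5),c) for d,(u,v),c in obs]
    obs+=[(e,(140+u/3.7,150+v/3.7),c) for u,v,c in((163,303,(-1,1)),(468,448,(-1,-1)),(570,350,(1,-1)))]
    def loc(p,x,y):
        c,s=np.cos(p[2]),np.sin(p[2]);return [p[0]+c*x-s*y,p[1]+s*x+c*y]
    def res(p): return np.ravel([proj(d,loc(p,55*a,125*b)+[10])-o for d,o,(a,b) in obs])
    r=least_squares(res,[606,143,.087]);return r.x,r.fun.round(1),loc
E
python3 - <<'E'
from h import *
d=eyes.read_camera('top');e=eyes.read_camera('scene')
p,f,loc=fitplate(d,e);print(p,f.reshape(-1,2).tolist())
from scipy.optimize import least_squares
T=d['pixels'].copy();S=e['pixels'].copy()
big=lambda im:cv2.resize(im,None,fx=4,fy=4,interpolation=2)
T=big(T[210:300,140:270]);S=big(S[170:260,170:300])
def draw(y,z,col):
    for sx in(-1,1):
        pts=[loc(p,sx*a,y+b)+[z+14] for a,b in((17,-18),(22,-18),(22,18),(17,18))]
        for im,c,o in((T,d,(140,210)),(S,e,(170,170))):
            q=np.array([(proj(c,k)-o)*4+1.5 for k in pts]).round().astype(int)
            cv2.polylines(im,[q],True,col,1)
draw(-62,152,(0,0,255))
for z,c in((112,(255,0,0)),(122,(0,255,0)),(132,(0,0,255))): draw(62,z,c)
cv2.imwrite('pics/fitT.png',T);cv2.imwrite('pics/fitS.png',S)
E
```

```text
[6.05998042e+02 1.42235106e+02 8.99455933e-02] [[0.4, -0.4], [0.2, -0.8], [0.7, 0.1], [0.4, -0.4], [-2.3, -0.3], [-1.0, 0.0], [0.8, -0.3]]
```

View pics/fitT.png

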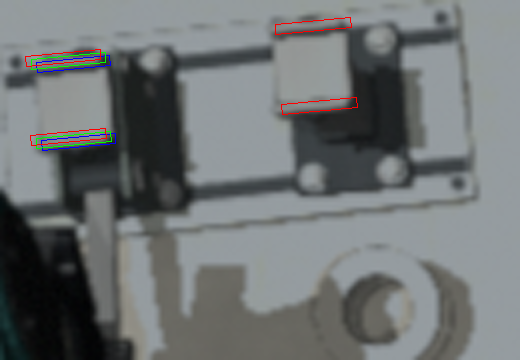

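View pics/fitS.png

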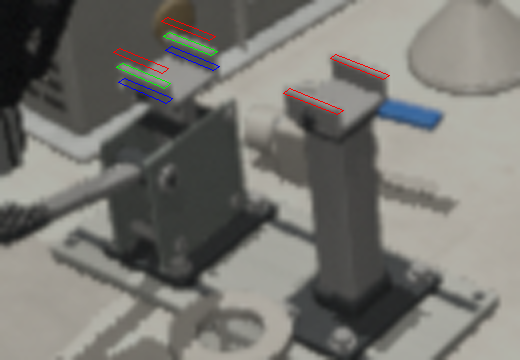

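Run:
```python
from h import *
S=cv2.imread('pics/s2.png');T=cv2.imread('pics/t2.png')
a=cv2.resize(S[170:210,195:235],None,fx=10,fy=10,interpolation=2)
b=cv2.resize(S[175:215,235:275],None,fx=10,fy=10,interpolation=2)
cv2.imwrite('pics/sz.png',np.hstack([a,b]))
a=cv2.resize(T[215:255,140:180],None,fx=10,fy=10,interpolation=2)
b=cv2.resize(T[205:245,200:240],None,fx=10,fy=10,interpolation=2)
cv2.imwrite('pics/tz.png',np.hstack([a,b]))
```

```text
(no output)
```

View pics/sz.png

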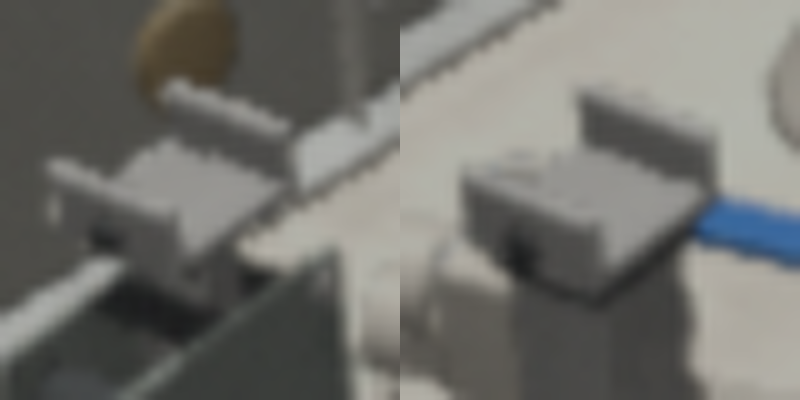

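View pics/tz.png

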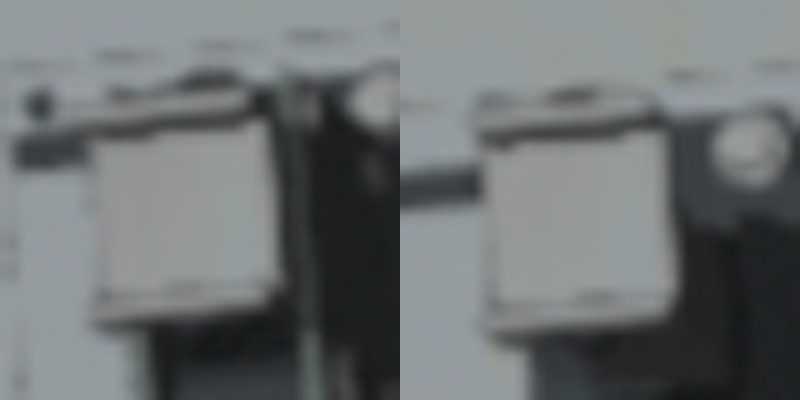

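```bash
cat > fs.py <<'E'
from h import *
from scipy.optimize import least_squares
d=eyes.read_camera('top');e=eyes.read_camera('scene')
yaw=.0899;c,s=np.cos(yaw),np.sin(yaw)
def fit(obs,z0,x0):
    def P(p,x,y): return [p[0]+c*x-s*y,p[1]+s*x+c*y,p[2]+14]
    def res(p): return np.ravel([proj(k,P(p,x,y))-o for k,o,x,y in obs])
    r=least_squares(res,[*x0,z0],loss='soft_l1');return r.x.round(1),r.fun.reshape(-1,2).round(1).tolist()
def sc(u,v,ox,oy):return (ox+u/10,oy+v/10)
if __name__=='__main__':
    J=[(e,sc(50,160,195,170),-20,18),(e,sc(180,212,195,170),-20,-18),(e,sc(165,82,195,170),20,18),(e,sc(290,130,195,170),20,-18),
       (d,sc(95,320,140,215),-22,18),(d,sc(280,303,140,215),-22,-18),(d,sc(75,110,140,215),22,18),(d,sc(255,93,140,215),22,-18)]
    F=[(e,sc(462-400,170,235,175),-20,18),(e,sc(605-400,225,235,175),-20,-18),(e,sc(180,92,235,175),20,18),(e,sc(315,135,235,175),20,-18),
       (d,sc(88,335,200,205),-22,18),(d,sc(275,318,200,205),-22,-18),(d,sc(75,105,200,205),22,18),(d,sc(260,90,200,205),22,-18)]
    print(fit(J,122,(600,204)));print(fit(F,152,(611,80)))
E
python3 fs.py
```

```text
(array([599.4, 202.3, 122.7]), [[-0.7, 0.3], [-1.6, 0.1], [-0.2, -0.1], [-0.6, -0.1], [-0.0, 0.1], [0.0, -0.0], [0.5, -1.1], [1.0, -1.2]])
(array([612.1,  82. , 151.1]), [[-0.5, 0.3], [-1.4, 0.2], [-0.4, -0.6], [-0.6, 0.3], [0.5, -0.5], [0.7, -0.6], [0.0, -0.1], [0.3, -0.4]])
```

Emit:
drive_tool(
  targets=[
    {"rx":0,"ry":0,"rz":0,"dx":-0.001,"dy":0,"dz":-0.027,"grip":0},
    {"rx":0,"ry":0,"rz":0,"dx":-0.001,"dy":0,"dz":-0.04,"grip":0},
    {"rx":0,"ry":0,"rz":0,"dx":-0.001,"dy":0,"dz":-0.055,"grip":0},
    {"rx":0,"ry":0,"rz":0,"dx":-0.001,"dy":0,"dz":-0.067,"grip":0},
    {"rx":0,"ry":0,"rz":0,"dx":-0.001,"dy":0,"dz":-0.073,"grip":0},
    {"rx":0,"ry":0,"rz":0,"dx":-0.001,"dy":0,"dz":-0.073,"grip":0},
  ],
  force=30,
)

```text
time_s: 3.42
ee_pos: [468.0, 190.1, 69.6]
eef_rot: [[0.0, 1.0, 0.003], [1.0, -0.0, 0.001], [0.001, 0.003, -1.0]]
force: [-1.2, 0.3, 3.3]
grip_width: 0.001
```

Run:
```python
from h import *
e=snap('scene','s3')
cv2.imwrite('pics/s3z.png',cv2.resize(e['pixels'][150:310,140:300],None,fx=3.7,fy=3.7,interpolation=2))
s=telemetry.observe();print(s['ee_pos'],s['force'])
```

```text
[468.02133371 190.08084726  69.87171801] [-1.47469535 -0.30554057  2.71780336]
```

View pics/s3z.png

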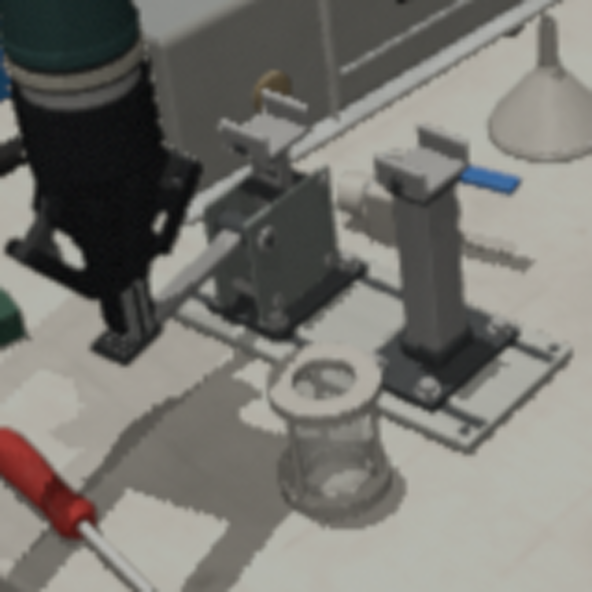

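Emit:
drive_tool(
  targets=[
    {"rx":0,"ry":0,"rz":0,"dx":-0.002,"dy":0,"dz":-0.004,"grip":0},
    {"rx":0,"ry":0,"rz":0,"dx":-0.002,"dy":0,"dz":-0.007,"grip":0},
    {"rx":0,"ry":0,"rz":0,"dx":-0.002,"dy":0,"dz":-0.007,"grip":0},
  ],
  force=30,
)

```text
time_s: 3.85
ee_pos: [467.4, 190.3, 63.9]
eef_rot: [[0.0, 1.0, 0.006], [1.0, -0.0, 0.001], [0.001, 0.006, -1.0]]
force: [1.6, 0.1, 5.0]
grip_width: 0.001
```

Run:
```python
from h import *
s=telemetry.observe();print(s['time_s'],s['ee_pos'],s['force'])
e=snap('scene','s4')
s=telemetry.observe();print(s['ee_pos'],s['force'])
cv2.imwrite('pics/s4z.png',cv2.resize(e['pixels'][150:310,140:300],None,fx=3.7,fy=3.7,interpolation=2))
```

```text
3.85 [467.40312107 190.30259387  63.91822883] [1.58086193 0.08627434 5.00953407]
[467.37857502 190.31050685  63.90866267] [ 2.14717737 -0.18977244  5.13520831]
```

View pics/s4z.png

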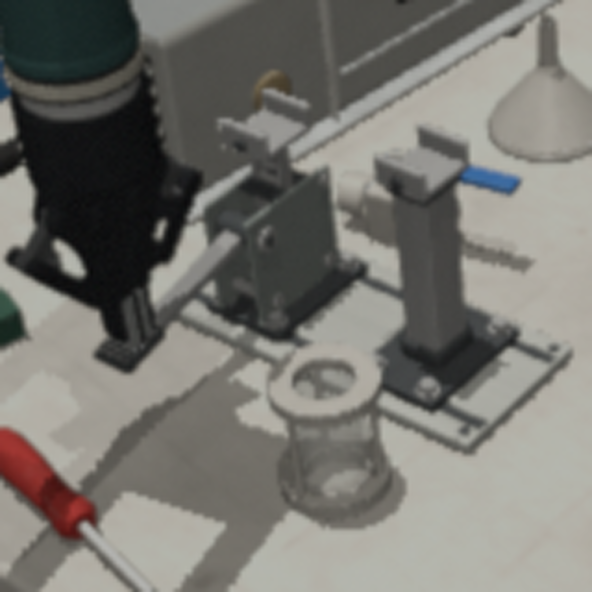

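Emit:
drive_tool(
  targets=[
    {"rx":0,"ry":0,"rz":0,"dx":-0.001,"dy":0,"dz":-0.003,"grip":0},
    {"rx":0,"ry":0,"rz":0,"dx":-0.001,"dy":0,"dz":-0.003,"grip":0},
  ],
  force=30,
)

```text
time_s: 4.15
ee_pos: [467.7, 190.4, 63.2]
eef_rot: [[0.0, 1.0, 0.01], [1.0, -0.001, 0.002], [0.002, 0.01, -1.0]]
force: [-1.7, -1.7, 11.1]
grip_width: 0.001
```

Emit:
drive_tool(
  targets=[
    {"rx":0,"ry":0,"rz":0,"dx":-0.001,"dy":0,"dz":0.025,"grip":0},
    {"rx":0,"ry":0,"rz":0,"dx":-0.002,"dy":0,"dz":0.062,"grip":0},
    {"rx":0,"ry":0,"rz":0,"dx":-0.002,"dy":0,"dz":0.062,"grip":0},
    {"rx":0,"ry":0,"rz":0,"dx":-0.002,"dy":0,"dz":0.062,"grip":0},
    {"rx":0,"ry":0,"rz":0,"dx":-0.002,"dy":0,"dz":0.062,"grip":0},
  ],
  force=30,
)

```text
time_s: 4.78
ee_pos: [464.4, 190.1, 123.1]
eef_rot: [[0.0, 1.0, 0.006], [1.0, -0.0, 0.001], [0.001, 0.006, -1.0]]
force: [-0.5, 0.1, -0.3]
grip_width: 0.002
```

```bash
cat >> h.py <<'E'
def two(tag):
    e=snap('scene','s'+tag);d=snap('top','t'+tag);S=e['pixels'];T=d['pixels']
    a=cv2.resize(S[165:205,195:235],None,fx=10,fy=10,interpolation=2)
    b=cv2.resize(T[215:255,140:180],None,fx=10,fy=10,interpolation=2)
    cv2.imwrite(f'pics/z{tag}.png',np.hstack([a,b]))
    cv2.imwrite(f'pics/s{tag}z.png',cv2.resize(S[150:310,140:300],None,fx=3.7,fy=3.7,interpolation=2))
E
python3 -c "
from h import *
two('5')"
```

```text
(no output)
```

View pics/z5.png

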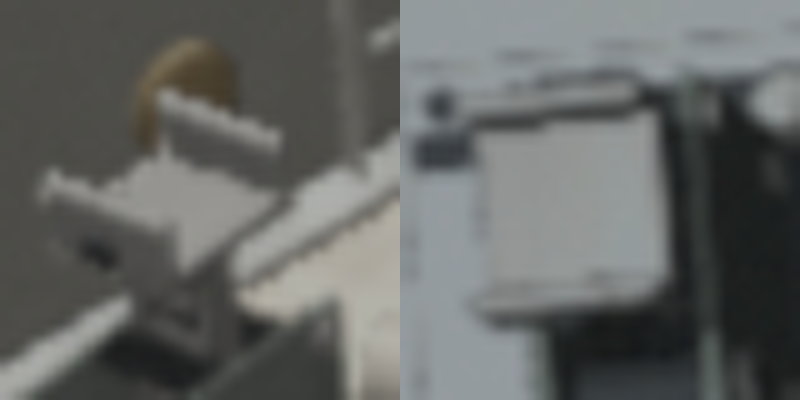

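View pics/s5z.png

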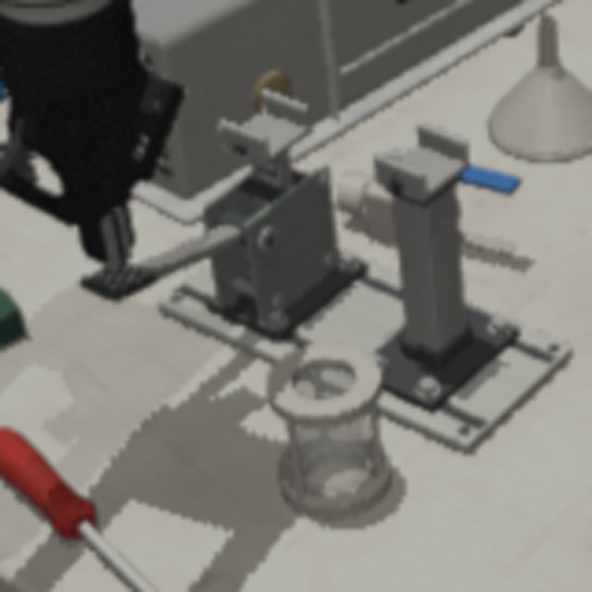

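Emit:
drive_tool(
  targets=[
    {"rx":0,"ry":0,"rz":0,"dx":0.001,"dy":0,"dz":-0.015,"grip":0},
    {"rx":0,"ry":0,"rz":0,"dx":0.001,"dy":0,"dz":-0.032,"grip":0},
    {"rx":0,"ry":0,"rz":0,"dx":0.001,"dy":0,"dz":-0.049,"grip":0},
    {"rx":0,"ry":0,"rz":0,"dx":0.001,"dy":0,"dz":-0.059,"grip":0},
    {"rx":0,"ry":0,"rz":0,"dx":0.001,"dy":0,"dz":-0.062,"grip":0},
    {"rx":0,"ry":0,"rz":0,"dx":0.001,"dy":0,"dz":-0.062,"grip":0},
    {"rx":0,"ry":0,"rz":0,"dx":0.001,"dy":0,"dz":-0.062,"grip":0},
  ],
  force=30,
)

```text
time_s: 5.75
ee_pos: [466.2, 190.2, 62.9]
eef_rot: [[0.0, 1.0, 0.008], [1.0, -0.0, 0.001], [0.001, 0.008, -1.0]]
force: [-3.1, -1.2, 9.1]
grip_width: 0.001
```

Same stop depth and force as the first stroke. Release.

Emit:
drive_tool(
  targets=[
    {"rx":0,"ry":0,"rz":0,"dx":-0.001,"dy":0,"dz":0.025,"grip":0},
    {"rx":0,"ry":0,"rz":0,"dx":-0.001,"dy":0,"dz":0.062,"grip":0},
    {"rx":0,"ry":0,"rz":0,"dx":-0.001,"dy":0,"dz":0.062,"grip":0},
    {"rx":0,"ry":0,"rz":0,"dx":-0.001,"dy":0,"dz":0.062,"grip":0},
    {"rx":0,"ry":0,"rz":0,"dx":-0.001,"dy":0,"dz":0.062,"grip":0},
  ],
  force=30,
)

```text
time_s: 6.38
ee_pos: [464.2, 189.9, 122.9]
eef_rot: [[0.0, 1.0, 0.005], [1.0, -0.0, 0.0], [0.0, 0.005, -1.0]]
force: [0.4, -0.1, -0.0]
grip_width: -0.002
```

```bash
python3 -c "
from h import *
two('6')"
```

```text
(no output)
```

View pics/z6.png

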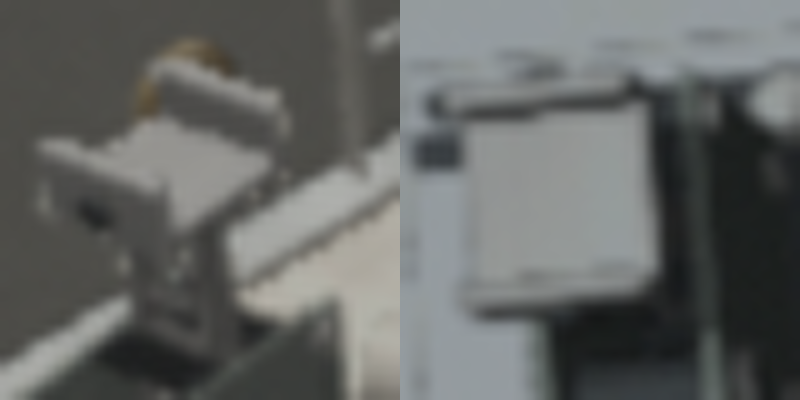

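```bash
cat > f2.py <<'E'
from fs import *
def go(pts,oy=165):
    J=[]
    names=[(-20,18),(-20,-18),(20,18),(20,-18)]
    for (u,v),(x,y) in zip(pts[:4],names): J.append((e,sc(u,v,195,oy),x,y))
    for (u,v),(x,y) in zip(pts[4:],[(-22,18),(-22,-18),(22,18),(22,-18)]): J.append((d,sc(u-400,v,140,215),x,y))
    print(fit(J,140,(600,204)))
E
python3 -c "
from f2 import *
go([(45,178),(175,232),(163,95),(283,140),(473,320),(670,300),(465,108),(640,88)])"
```

```text
(array([598.7, 202.4, 132.3]), [[-1.0, 0.0], [-1.9, -0.4], [-0.7, 0.2], [-0.6, 0.5], [0.8, -0.2], [-0.1, -0.0], [0.2, -1.4], [1.3, -1.2]])
```

Emit:
drive_tool(
  targets=[
    {"rx":0,"ry":0,"rz":0,"dx":0.001,"dy":0,"dz":-0.015,"grip":0},
    {"rx":0,"ry":0,"rz":0,"dx":0.001,"dy":0,"dz":-0.032,"grip":0},
    {"rx":0,"ry":0,"rz":0,"dx":0.001,"dy":0,"dz":-0.049,"grip":0},
    {"rx":0,"ry":0,"rz":0,"dx":0.001,"dy":0,"dz":-0.059,"grip":0},
    {"rx":0,"ry":0,"rz":0,"dx":0.001,"dy":0,"dz":-0.062,"grip":0},
    {"rx":0,"ry":0,"rz":0,"dx":0.001,"dy":0,"dz":-0.062,"grip":0},
    {"rx":0,"ry":0,"rz":0,"dx":0.001,"dy":0,"dz":-0.062,"grip":0},
  ],
  force=30,
)

```text
time_s: 7.45
ee_pos: [466.1, 190.1, 63.0]
eef_rot: [[0.0, 1.0, 0.007], [1.0, -0.0, 0.001], [0.001, 0.007, -1.0]]
force: [-3.4, -0.8, 7.5]
grip_width: 0.0
```

Emit:
drive_tool(
  targets=[
    {"rx":0,"ry":0,"rz":0,"dx":-0.001,"dy":0,"dz":0.025,"grip":0},
    {"rx":0,"ry":0,"rz":0,"dx":-0.001,"dy":0,"dz":0.062,"grip":0},
    {"rx":0,"ry":0,"rz":0,"dx":-0.001,"dy":0,"dz":0.1,"grip":0},
    {"rx":0,"ry":0,"rz":0,"dx":-0.001,"dy":0,"dz":0.14,"grip":0},
    {"rx":0,"ry":0,"rz":0,"dx":-0.001,"dy":-0.02,"dz":0.16,"grip":0},
  ],
  force=30,
)

```text
time_s: 8.07
ee_pos: [466.0, 170.8, 225.0]
eef_rot: [[-0.001, 1.0, 0.011], [1.0, 0.001, 0.002], [0.002, 0.011, -1.0]]
force: [-0.3, -0.1, -0.2]
grip_width: 0.003
```

```bash
python3 -c "
from h import *
two('7')
S=cv2.imread('pics/s7.png')
cv2.imwrite('pics/sd7.png',cv2.resize(S[165:215,195:275],None,fx=10,fy=10,interpolation=2))
d=eyes.read_camera('top')
"
```

```text
(no output)
```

View pics/z7.png

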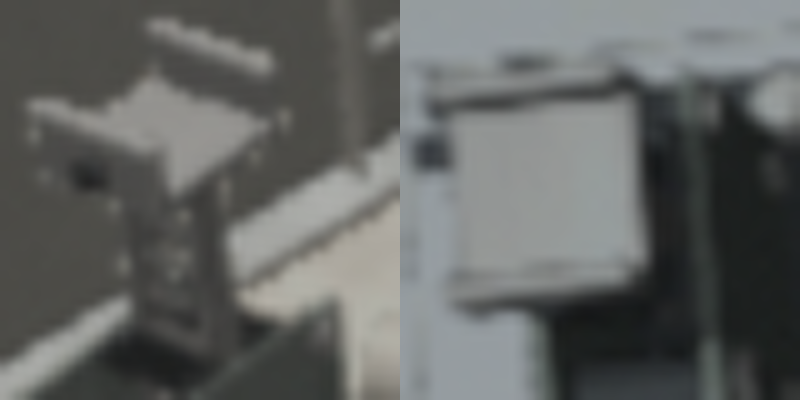

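View pics/sd7.png

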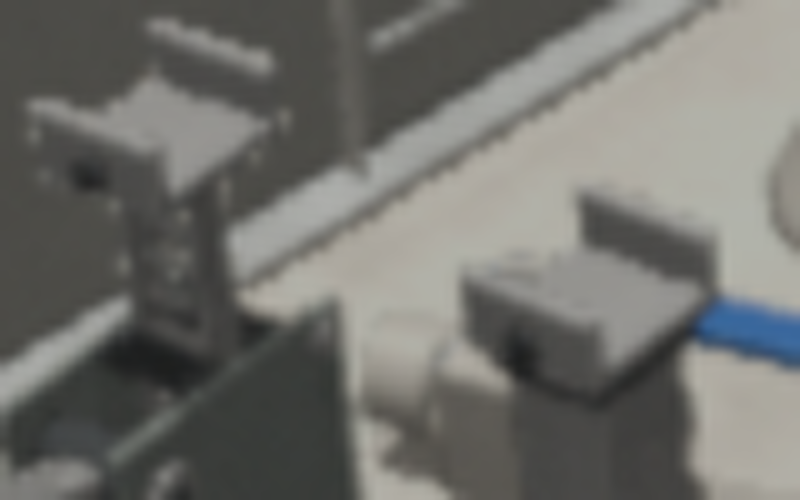

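```bash
python3 -c "
from f2 import *
go([(40,145),(168,195),(155,62),(278,98),(463,310),(655,290),(440,105),(635,80)])
go([(32,105),(163,155),(150,22),(270,70),(452,303),(645,283),(430,100),(628,73)])
# tube: scene view + wrist
m=nets.masks_of('scene','tube');print([(x['confidence'],x['centre']) for x in m])
S=cv2.imread('pics/s7.png')
cv2.imwrite('pics/tb7.png',cv2.resize(S[260:380,330:430],None,fx=5,fy=5,interpolation=2))
r=nets.masks_of('top','jar_gold')[0]['centre'];b=nets.masks_of('top','jar_black')[0]['centre'];print(atz(d,*r,66),atz(d,*b,48))
"
```

```text
(array([599.2, 203. , 141.1]), [[-1.1, -0.2], [-1.7, -0.2], [-0.4, -0.0], [-0.6, 1.2], [0.3, -0.0], [-0.0, 0.1], [1.1, -2.1], [0.4, -1.4]])
(array([598.9, 202.4, 151.4]), [[-0.8, -0.1], [-1.6, -0.1], [-0.3, 0.2], [-0.1, 0.2], [0.2, 0.1], [0.0, 0.3], [1.0, -2.3], [0.1, -1.5]])
[(0.9, [379.9, 327.8]), (0.16, [210.2, 179.7])]
[ 672.66500259 -234.37180138   66.        ] [ 492.78769168 -294.05388861   48.        ]
```

View pics/tb7.png

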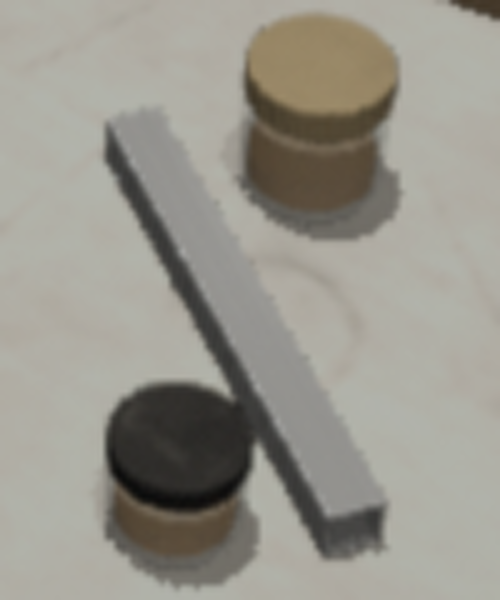

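```bash
python3 -c "
from h import *
d=eyes.read_camera('top');e=eyes.read_camera('scene')
P=[atz(d,320+u/5-.4,190+v/4.5-.4,24) for u,v in((130,122),(562,360),(530,397),(103,159))]
Q=[atz(e,330+u/5-.4,260+v/5-.4,24) for u,v in((107,124),(160,110),(384,505),(325,518))]
for X in(P,Q): print(np.round(X,1).tolist(),np.mean(X,0))
a=(P[0]+P[3]-P[1]-P[2])/2;b=(Q[0]+Q[1]-Q[2]-Q[3])/2
for k in(a,b): print(np.linalg.norm(k),np.arctan2(k[1],k[0]))
"
```

```text
[[653.0, -174.6, 24.0], [535.5, -359.3, 24.0], [517.9, -344.7, 24.0], [634.9, -162.5, 24.0]] [ 585.33277055 -260.28982517   24.        ]
[[633.2, -164.6, 24.0], [654.0, -176.8, 24.0], [535.4, -359.7, 24.0], [517.0, -346.4, 24.0]] [ 584.88736179 -261.8615765    24.        ]
217.73164534655717 1.0022602410493682
216.92293046908927 0.998788581214523
```

Emit:
drive_tool(
  targets=[
    {"rx":0,"ry":0,"rz":-0.05,"dx":0.012,"dy":-0.043,"dz":0,"grip":0.05},
    {"rx":0,"ry":0,"rz":-0.12,"dx":0.026,"dy":-0.095,"dz":0,"grip":0.05},
    {"rx":0,"ry":0,"rz":-0.2,"dx":0.041,"dy":-0.148,"dz":0,"grip":0.05},
    {"rx":0,"ry":0,"rz":-0.28,"dx":0.056,"dy":-0.202,"dz":0,"grip":0.05},
    {"rx":0,"ry":0,"rz":-0.36,"dx":0.07,"dy":-0.255,"dz":0,"grip":0.05},
    {"rx":0,"ry":0,"rz":-0.44,"dx":0.085,"dy":-0.308,"dz":-0.02,"grip":0.05},
    {"rx":0,"ry":0,"rz":-0.51,"dx":0.1,"dy":-0.362,"dz":-0.05,"grip":0.05},
    {"rx":0,"ry":0,"rz":-0.56,"dx":0.112,"dy":-0.406,"dz":-0.085,"grip":0.05},
    {"rx":0,"ry":0,"rz":-0.571,"dx":0.119,"dy":-0.432,"dz":-0.105,"grip":0.05},
    {"rx":0,"ry":0,"rz":-0.571,"dx":0.119,"dy":-0.432,"dz":-0.105,"grip":0.05},
    {"rx":0,"ry":0,"rz":-0.571,"dx":0.119,"dy":-0.432,"dz":-0.105,"grip":0.05},
  ],
  force=30,
)

```text
time_s: 9.95
ee_pos: [583.8, -260.9, 117.1]
eef_rot: [[0.54, 0.842, 0.005], [0.842, -0.54, -0.002], [0.001, 0.005, -1.0]]
force: [0.4, 0.4, -0.4]
grip_width: 0.586
```

Run:
```python
from h import *
w=snap('wrist','w8');snap('scene','s8');s=telemetry.observe();print(s['ee_pos'],s['eef_rot'].round(3).tolist(),s['grip_width'])
T=np.linalg.inv(w['T']);K=w['mtx']
def pf(p):
    q=T[:3,:3]@np.array(p,float)+T[:3,3];r=np.hypot(q[0],q[1]);t=np.arctan2(r,q[2]);return K[:2,2]+K[0,0]*t*q[:2]/r
im=w['pixels'].copy()
u=np.array([np.cos(1),np.sin(1)]);n=np.array([-u[1],u[0]])
pts=[np.array([585,-261])+u*a*110+n*b*12 for a,b in((1,1),(1,-1),(-1,-1),(-1,1))]
cv2.polylines(im,[np.array([pf([*p,24]) for p in pts]).astype(int)],True,(0,0,255),1)
cv2.imwrite('pics/w8b.png',im)
```

```text
[ 584.33150494 -260.71119341  118.33508506] [[0.539, 0.842, 0.006], [0.842, -0.539, -0.003], [0.001, 0.007, -1.0]] 0.5869630831743319
```

View pics/w8b.png

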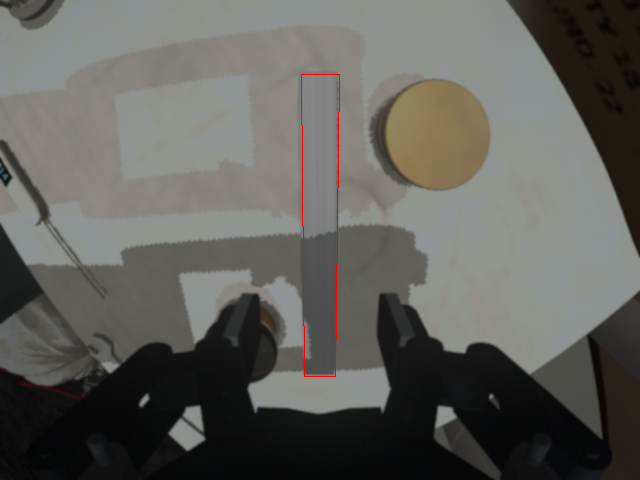

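View pics/s8.png

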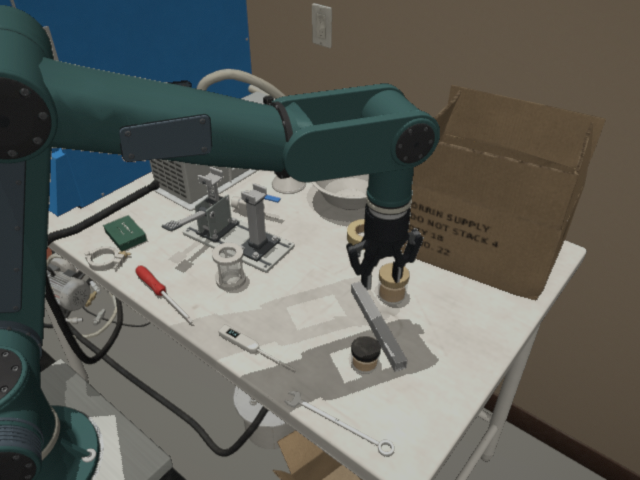

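Emit:
drive_tool(
  targets=[
    {"rx":0,"ry":0,"rz":0,"dx":0.001,"dy":0,"dz":-0.035,"grip":0.05},
    {"rx":0,"ry":0,"rz":0,"dx":0.001,"dy":0,"dz":-0.075,"grip":0.05},
    {"rx":0,"ry":0,"rz":0,"dx":0.001,"dy":0,"dz":-0.1,"grip":0.05},
    {"rx":0,"ry":0,"rz":0,"dx":0.001,"dy":0,"dz":-0.112,"grip":0.05},
    {"rx":0,"ry":0,"rz":0,"dx":0.001,"dy":0,"dz":-0.113,"grip":0.05},
    {"rx":0,"ry":0,"rz":0,"dx":0.001,"dy":0,"dz":-0.113,"grip":0.035},
    {"rx":0,"ry":0,"rz":0,"dx":0.001,"dy":0,"dz":-0.113,"grip":0.015},
    {"rx":0,"ry":0,"rz":0,"dx":0.001,"dy":0,"dz":-0.113,"grip":0.01},
    {"rx":0,"ry":0,"rz":0,"dx":0.001,"dy":0,"dz":-0.113,"grip":0.01},
    {"rx":0,"ry":0,"rz":0,"dx":0.001,"dy":0,"dz":-0.113,"grip":0.01},
  ],
  force=50,
)

```text
time_s: 11.3
ee_pos: [586.4, -261.2, 7.6]
eef_rot: [[0.539, 0.842, 0.009], [0.842, -0.539, -0.005], [0.001, 0.01, -1.0]]
force: [-1.3, 0.7, 4.5]
grip_width: 0.264
```

Emit:
drive_tool(
  targets=[
    {"rx":0,"ry":0,"rz":0,"dx":0,"dy":0,"dz":0.01,"grip":0.01},
    {"rx":0,"ry":0,"rz":0,"dx":0,"dy":0,"dz":0.04,"grip":0.01},
    {"rx":0,"ry":0,"rz":0,"dx":0,"dy":0,"dz":0.085,"grip":0.01},
    {"rx":0,"ry":0,"rz":0,"dx":0,"dy":0,"dz":0.13,"grip":0.01},
    {"rx":0,"ry":0,"rz":0,"dx":0,"dy":0,"dz":0.175,"grip":0.01},
    {"rx":0,"ry":0,"rz":0,"dx":0,"dy":0,"dz":0.21,"grip":0.01},
    {"rx":0,"ry":0,"rz":0,"dx":0,"dy":0,"dz":0.215,"grip":0.01},
    {"rx":0,"ry":0,"rz":0,"dx":0,"dy":0,"dz":0.215,"grip":0.01},
  ],
  force=50,
)

```text
time_s: 12.3
ee_pos: [585.9, -261.0, 220.9]
eef_rot: [[0.539, 0.842, 0.007], [0.842, -0.539, -0.003], [0.001, 0.008, -1.0]]
force: [-0.8, 0.8, -4.0]
grip_width: 0.266
```

Run:
```python
from h import *
snap('wrist','w9');snap('scene','s9');s=telemetry.observe();print(s['ee_pos'],s['eef_rot'].round(4).tolist(),s['grip_width'],s['force'],s['wrist_torque'])
```

```text
[ 585.40755585 -260.6631675   219.1482513 ] [[0.5392, 0.8422, 0.0046], [0.8422, -0.5392, -0.0019], [0.0009, 0.0049, -1.0]] 0.26160224600229265 [ 0.22060589  0.29503392 -4.45523284] [-0.01925463  0.02806401  0.0239803 ]
```

View pics/w9.png

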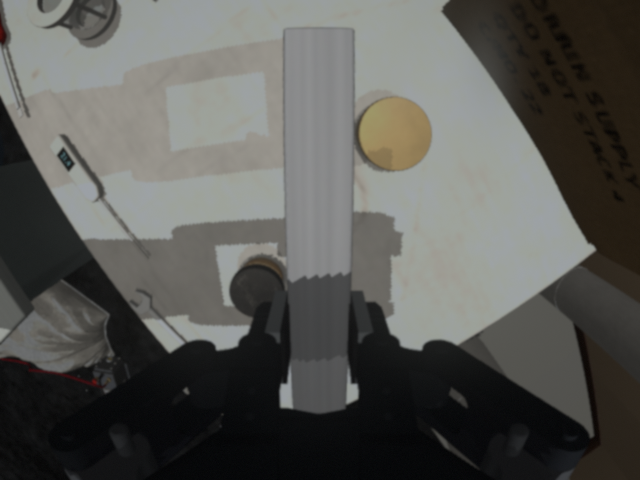

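View pics/s9.png

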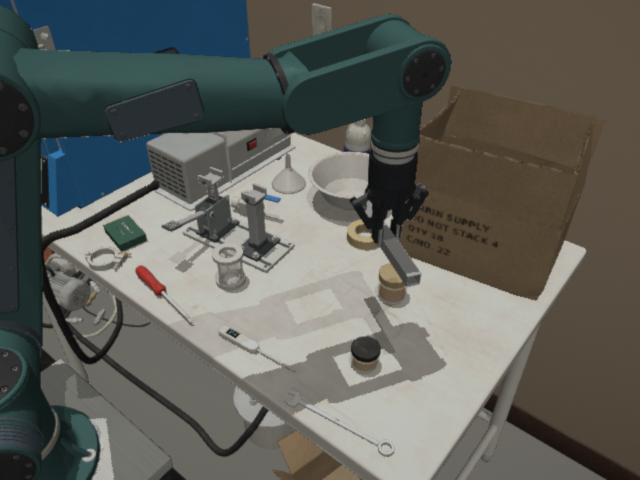

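Emit:
drive_tool(
  targets=[
    {"rx":0,"ry":0,"rz":0.04,"dx":0.001,"dy":0.025,"dz":0,"grip":0.01},
    {"rx":0,"ry":0,"rz":0.11,"dx":0.003,"dy":0.065,"dz":0,"grip":0.01},
    {"rx":0,"ry":0,"rz":0.19,"dx":0.006,"dy":0.115,"dz":0,"grip":0.01},
    {"rx":0,"ry":0,"rz":0.27,"dx":0.009,"dy":0.165,"dz":0,"grip":0.01},
    {"rx":0,"ry":0,"rz":0.35,"dx":0.012,"dy":0.215,"dz":0,"grip":0.01},
    {"rx":0,"ry":0,"rz":0.44,"dx":0.014,"dy":0.265,"dz":0,"grip":0.01},
    {"rx":0,"ry":0,"rz":0.52,"dx":0.016,"dy":0.315,"dz":0,"grip":0.01},
    {"rx":0,"ry":0,"rz":0.6,"dx":0.018,"dy":0.36,"dz":0,"grip":0.01},
    {"rx":0,"ry":0,"rz":0.65,"dx":0.02,"dy":0.39,"dz":0,"grip":0.01},
    {"rx":0,"ry":0,"rz":0.664,"dx":0.0205,"dy":0.403,"dz":0,"grip":0.01},
    {"rx":0,"ry":0,"rz":0.664,"dx":0.0205,"dy":0.403,"dz":0,"grip":0.01},
    {"rx":0,"ry":0,"rz":0.664,"dx":0.0205,"dy":0.403,"dz":0,"grip":0.01},
  ],
  force=50,
)

```text
time_s: 13.9
ee_pos: [605.8, 141.1, 218.8]
eef_rot: [[-0.093, 0.996, 0.004], [0.996, 0.093, 0.0], [0.0, 0.004, -1.0]]
force: [-0.2, -0.1, -3.7]
grip_width: 0.266
```

Emit:
drive_tool(
  targets=[
    {"rx":0,"ry":0,"rz":0,"dx":0,"dy":0,"dz":-0.01,"grip":0.01},
    {"rx":0,"ry":0,"rz":0,"dx":0,"dy":0,"dz":-0.022,"grip":0.01},
    {"rx":0,"ry":0,"rz":0,"dx":0,"dy":0,"dz":-0.022,"grip":0.01},
    {"rx":0,"ry":0,"rz":0,"dx":0,"dy":0,"dz":-0.022,"grip":0.01},
  ],
  force=50,
)

```text
time_s: 14.4
ee_pos: [605.7, 140.9, 196.5]
eef_rot: [[-0.093, 0.996, 0.004], [0.996, 0.093, 0.0], [0.0, 0.004, -1.0]]
force: [-0.0, 0.3, -3.8]
grip_width: 0.266
```

Run:
```python
from h import *
w=snap('wrist','w10');e=snap('scene','s10');s=telemetry.observe();print(s['ee_pos'],s['eef_rot'].round(4).tolist(),s['grip_width'],s['force'],s['wrist_torque'])
cv2.imwrite('pics/s10z.png',cv2.resize(e['pixels'][140:290,160:320],None,fx=5,fy=4,interpolation=2))
```

```text
[606.04472802 141.14274418 197.31521454] [[-0.0928, 0.9957, 0.005], [0.9957, 0.0928, 0.0005], [0.0001, 0.005, -1.0]] 0.2644373017107568 [-0.71293334  0.67408097 -3.50816394] [-0.02575107  0.00514195  0.01423972]
```

View pics/w10.png

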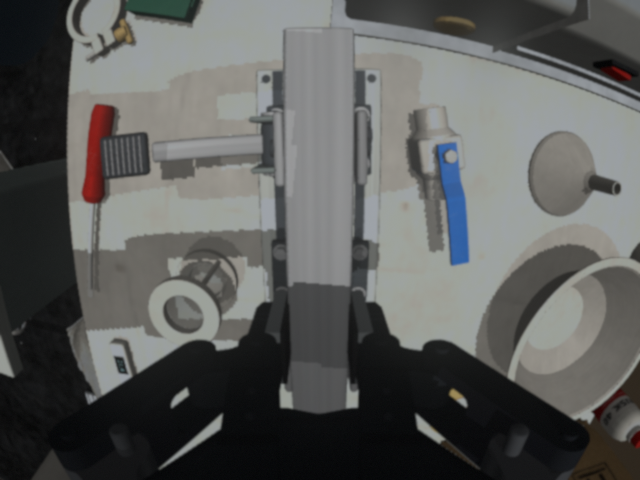

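View pics/s10z.png

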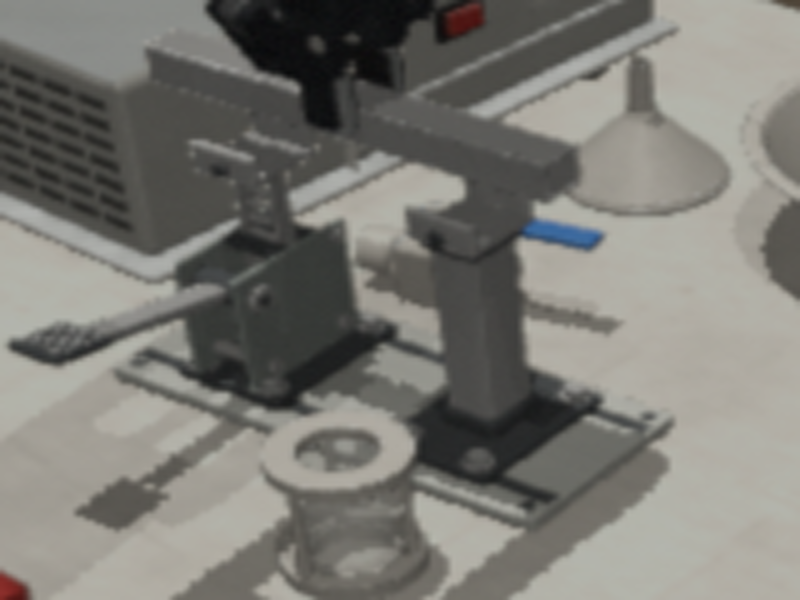

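Emit:
drive_tool(
  targets=[
    {"rx":0,"ry":0,"rz":0,"dx":0,"dy":0.001,"dz":-0.01,"grip":0.01},
    {"rx":0,"ry":0,"rz":0,"dx":0,"dy":0.001,"dz":-0.02,"grip":0.01},
    {"rx":0,"ry":0,"rz":0,"dx":0,"dy":0.001,"dz":-0.027,"grip":0.01},
    {"rx":0,"ry":0,"rz":0,"dx":0,"dy":0.001,"dz":-0.031,"grip":0.01},
    {"rx":0,"ry":0,"rz":0,"dx":0,"dy":0.001,"dz":-0.031,"grip":0.01},
  ],
  force=50,
)

```text
time_s: 15.12
ee_pos: [605.8, 142.1, 165.7]
eef_rot: [[-0.093, 0.996, 0.004], [0.996, 0.093, 0.0], [0.0, 0.004, -1.0]]
force: [-0.2, 0.0, -3.1]
grip_width: 0.265
```

Run:
```python
from h import *
w=snap('wrist','w11');e=snap('scene','s11');s=telemetry.observe();print(s['ee_pos'],s['grip_width'],s['force'],s['wrist_torque'])
cv2.imwrite('pics/s11z.png',cv2.resize(e['pixels'][140:290,160:320],None,fx=5,fy=4,interpolation=2))
```

```text
[606.21393287 142.16360028 166.60193686] 0.26771391663588207 [-0.48029897 -0.07390614 -3.73303725] [-0.0299686   0.05007116  0.00083931]
```

View pics/s11z.png

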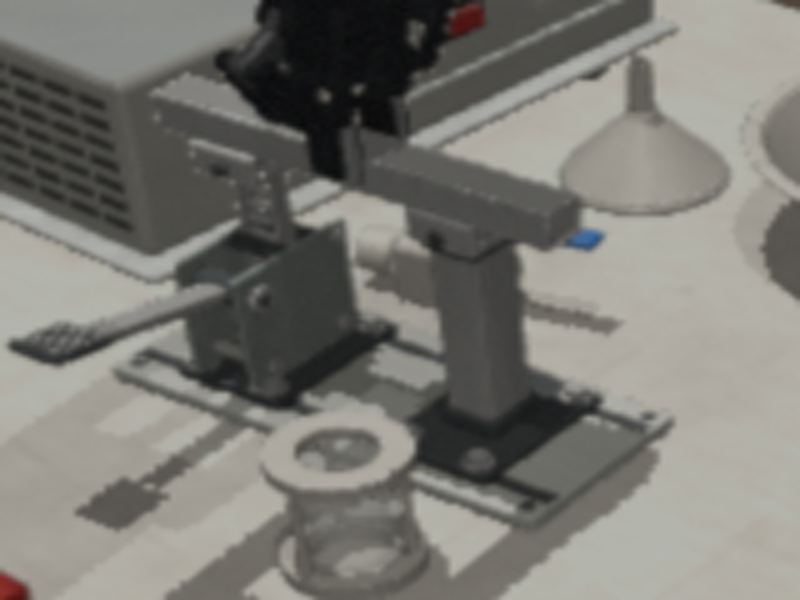

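Tube lies between the walls of both saddles, no contact force yet. Lowering slowly.

Emit:
drive_tool(
  targets=[
    {"rx":0,"ry":0,"rz":0,"dx":0,"dy":0,"dz":-0.002,"grip":0.01},
    {"rx":0,"ry":0,"rz":0,"dx":0,"dy":0,"dz":-0.004,"grip":0.01},
    {"rx":0,"ry":0,"rz":0,"dx":0,"dy":0,"dz":-0.0055,"grip":0.01},
    {"rx":0,"ry":0,"rz":0,"dx":0,"dy":0,"dz":-0.0065,"grip":0.01},
    {"rx":0,"ry":0,"rz":0,"dx":0,"dy":0,"dz":-0.0065,"grip":0.01},
  ],
  force=50,
)

```text
time_s: 15.85
ee_pos: [606.2, 142.1, 160.0]
eef_rot: [[-0.093, 0.996, 0.005], [0.996, 0.093, 0.001], [0.0, 0.005, -1.0]]
force: [-0.8, -0.5, -3.4]
grip_width: 0.263
```

Emit:
drive_tool(
  targets=[
    {"rx":0,"ry":0,"rz":0,"dx":0,"dy":0,"dz":-0.0015,"grip":0.01},
    {"rx":0,"ry":0,"rz":0,"dx":0,"dy":0,"dz":-0.002,"grip":0.01},
    {"rx":0,"ry":0,"rz":0,"dx":0,"dy":0,"dz":-0.002,"grip":0.01},
  ],
  force=50,
)

```text
time_s: 16.23
ee_pos: [606.4, 142.2, 159.4]
eef_rot: [[-0.093, 0.996, 0.007], [0.996, 0.093, 0.001], [0.0, 0.007, -1.0]]
force: [-3.2, 0.2, 3.5]
grip_width: 0.264
```

Emit:
drive_tool(
  targets=[
    {"rx":0,"ry":0,"rz":0,"dx":0,"dy":0,"dz":0,"grip":0.028},
    {"rx":0,"ry":0,"rz":0,"dx":0,"dy":0,"dz":0,"grip":0.04},
    {"rx":0,"ry":0,"rz":0,"dx":0,"dy":0,"dz":0,"grip":0.05},
    {"rx":0,"ry":0,"rz":0,"dx":0,"dy":0,"dz":0,"grip":0.05},
    {"rx":0,"ry":0,"rz":0,"dx":0,"dy":0,"dz":0,"grip":0.05},
  ],
  force=20,
)

```text
time_s: 16.85
ee_pos: [606.4, 142.2, 159.3]
eef_rot: [[-0.093, 0.996, 0.007], [0.996, 0.093, 0.001], [0.0, 0.007, -1.0]]
force: [0.5, -0.2, -0.5]
grip_width: 0.583
```

Run:
```python
from h import *
w=snap('wrist','w12');s=telemetry.observe();print(s['time_s'],s['ee_pos'],s['grip_width'],s['force'],s['wrist_torque'])
```

```text
16.9 [606.35686999 142.20982128 159.28574836] 0.5880615932275841 [-0.64794881 -0.10035647 -0.09647495] [ 0.04577236 -0.04225462 -0.02413673]
```

View pics/w12.png

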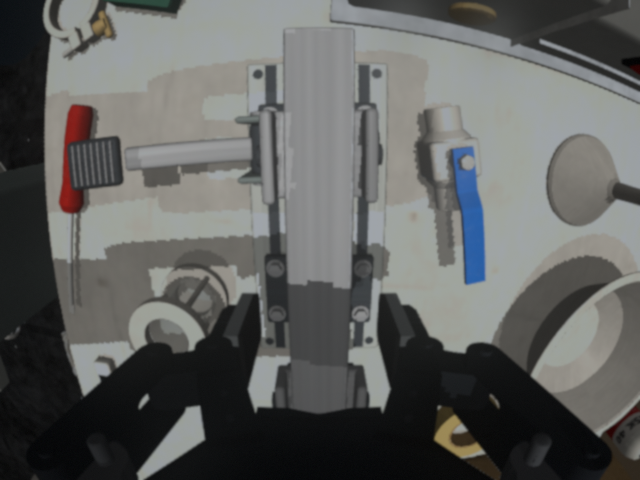

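Jaws are clear of the tube, which lies centred between the saddle walls (cols 285–353, walls at 268 and 370). Lift straight up and withdraw.

Emit:
drive_tool(
  targets=[
    {"rx":0,"ry":0,"rz":0,"dx":0,"dy":0,"dz":0.02,"grip":0.05},
    {"rx":0,"ry":0,"rz":0,"dx":0,"dy":0,"dz":0.055,"grip":0.05},
    {"rx":0,"ry":0,"rz":0,"dx":0,"dy":0,"dz":0.1,"grip":0.05},
    {"rx":0,"ry":0,"rz":0,"dx":0,"dy":-0.03,"dz":0.13,"grip":0.05},
    {"rx":0,"ry":0,"rz":0,"dx":-0.02,"dy":-0.08,"dz":0.14,"grip":0.05},
    {"rx":0,"ry":0,"rz":0,"dx":-0.03,"dy":-0.13,"dz":0.14,"grip":0.05},
    {"rx":0,"ry":0,"rz":0,"dx":-0.04,"dy":-0.18,"dz":0.14,"grip":0.05},
    {"rx":0,"ry":0,"rz":0,"dx":-0.05,"dy":-0.23,"dz":0.14,"grip":0.05},
    {"rx":0,"ry":0,"rz":0,"dx":-0.05,"dy":-0.28,"dz":0.14,"grip":0.05},
    {"rx":0,"ry":0,"rz":0,"dx":-0.05,"dy":-0.28,"dz":0.14,"grip":0.05},
  ],
  force=20,
)

```text
time_s: 18.15
ee_pos: [555.9, -141.2, 298.8]
eef_rot: [[-0.087, 0.996, 0.006], [0.996, 0.087, 0.0], [-0.0, 0.006, -1.0]]
force: [-0.3, 0.4, 0.3]
grip_width: 0.582
```

Run:
```python
from h import *
e=snap('scene','s13');d=snap('top','t13')
S=cv2.resize(e['pixels'][140:290,160:320],None,fx=5,fy=4,interpolation=2);cv2.imwrite('pics/s13z.png',S)
cv2.imwrite('pics/t13z.png',cv2.resize(d['pixels'][160:330,110:310],None,fx=3.5,fy=3.5,interpolation=2))
for n,z in (('sight_glass',80),('jar_gold',66),('jar_black',48)):
    r=nets.masks_of('top',n); print(n,[np.round(x['centre'],1).tolist() for x in r[:1]])
```

```text
sight_glass [[232.7, 283.1]]
jar_gold []
jar_black [[402.6, 286.9]]
```

View pics/s13z.png

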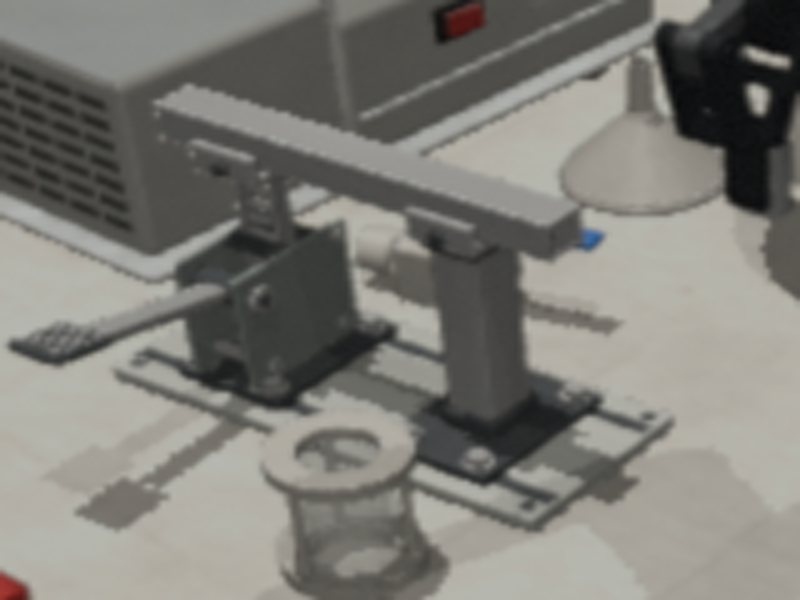

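View pics/t13z.png

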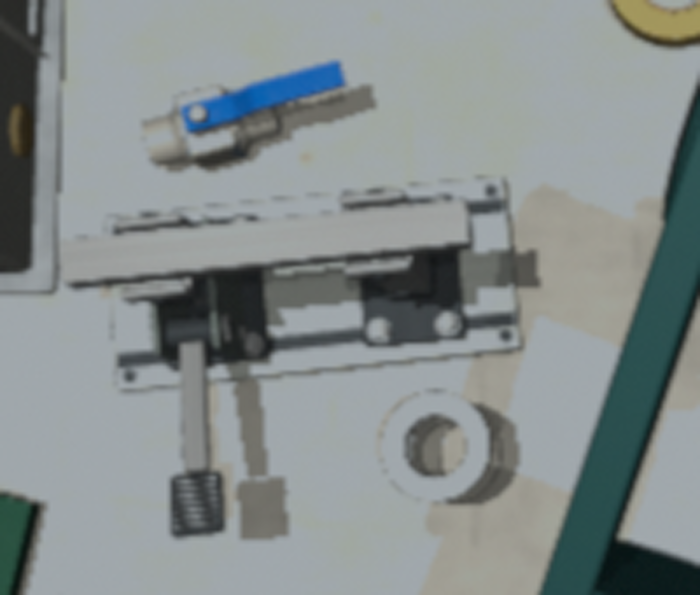

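Run:
```python
from h import *
for n in('jar_gold','jar_black'):
    print(n,[np.round(x['centre'],1).tolist() for x in nets.masks_of('scene',n)[:1]])
print(telemetry.observe()['force'],arm.hand_in())
```

```text
jar_gold [[391.1, 283.2]]
jar_black [[367.8, 352.4]]
the job is handed in; nothing more can be done
[ 0.37064635  0.04247329 -0.0875644 ] None
```

The tube lies level across the fixed stand and the jack, and I handed the job in at about 18 s on the robot's clock.

- **Jack:** It started one click up, with the seat measured at 122.7 mm. I gave it three full strokes on the thumb lever, each down to the stop at about 63 mm. The lever came right up between strokes. The seat measured 132, 141 and then 151.4 mm, against 151.1 mm measured for the fixed stand (nominally 152 mm).
- **Tube:** I gripped it at its middle and lowered it between both saddles' walls until the wrist force turned from about -3.4 N to +3.5 N. Then I opened the jaws and withdrew upward.
- **Last checks:** The tube sits in both saddles with similar overhang at each end, about 52 and 56 px in the enlarged top view. The sight glass and ball valve look unmoved in the last pictures. The wrist force was close to zero.
- **Disagreements:** The network did not report the gold jar in the last top view, probably because the arm was in the way. The scene camera put it where it started. It put the black jar 3 px off in column, and the top camera had it about 5 px off in row. I took that as mask noise, since nothing went near it after the tube was lifted.

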